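Clamp the wooden last in the shoe-bench holder

TASK

One of the two last holders on the bench has a wooden shoe last lying in it. Slide that holder's heel stop up until the last is snug between heel stop and toe stop, then turn its clamp knob clockwise a quarter turn, until it is tight, and let go.

Things in the scene. Friction and masses are not known exactly. Their poses are not given: they have to be found in the camera images.
- holder: Holder with the last in it (its twin is empty): fixed black base 100 mm wide, 18 thick, y from -250 to +220; origin on its underside, y along its rail to the toe stop (black upright, face at y = +190, top z = 73). Strips at x = +-43, top z = 28, flank the last. On the rail slides the heel stop: carriage 62 wide, top z = 41, its plate (top z = 77) has its face 85 mm ahead (+y) of the knob axis. Loose: 2-3 N.
- knob_grip (a point): Grip point on the axis of the clamp knob on that heel stop, z = 72 mm: black bar 46 mm long (x), 14 thick (y), its top 15 mm above this point, its foot 24 below on a 42 mm disc. Loose, the bar lies across the rail; tight, along it. Hold it to slide the stop. It starts 185 to 125 mm behind (-y) the holder's origin; with the last snug between the stops it is 85 mm behind.
- knob (a joint): Angle of that knob, rad: 0 loose (bar across the rail), growing clockwise seen from above to 1.57 at its end stop (bar along the rail, stop locked); it bites from about 1.0 on. Starts at 0 to 0.25, turns with about 0.1 N m, stays where it is left.
- last (a point): The loose wooden last: foot-shaped block of pale wood, 190 mm long, up to 66 wide and 74 high, about 0.35 kg. Point: the middle of its length, 35 mm above its flat sole; y points to the toe. It lies on the holder's base, its toe 1 to 14 mm short of the toe stop; the heel stop pushes it the rest of the way.
Mind the look-alikes: they are no part of the job. Of the things like the part that bears last, leave any that is pink; of the rest the smaller one is meant.

How it is judged:
On the way:
1. the heel stop is slid up, at most 10 mm of play left at the last, while the knob is still loose (under 0.5 rad) (y of knob_grip in the frame of holder above -0.095 m and value of joint knob below 0.5 rad), for 0.2 s.
At the end, for the whole second after the job is handed in: The clamp knob is turned to at least 1.15 rad, the heel stop leaves at most 10 mm of play at the last (knob axis less than 95 mm behind the holder's origin), and the last lies flat in the holder between the stops, within 15 mm of the middle line (value of joint knob above 1.15 rad and y of knob_grip in the frame of holder above -0.095 m and y of last in the frame of holder above 0.08 m and x of last in the frame of holder between -0.015 and 0.015 m and z of last in the frame of holder below 0.063 m and angle between last's own z axis and vertical below 0.17 rad); the robot touches nothing.
It also fails if it takes over 35 s, if anything falls off the work surface, if the arm or the gripper's body presses on something with over 40 N, if the wrist force passes 120 N, or if a joint passes its speed limit or range.

ROBOT

A 6-joint arm with a two-finger parallel gripper is mounted at the origin on the work surface. World frame = base frame: x ahead of the robot, y to its left, z up, the work surface at z = 0. Lengths are in m, angles in rad, forces in N, time in s.
With the tool pointing down it reaches from about 0.25 to 0.775 m from the base axis. Payload 4 kg.
Tool frame: the origin (TCP) lies at the very end of the fingers, on their centre line; the grasp point (between the pads) lies 19 mm behind it; z points along the fingers, y is the direction in which the jaws open and shut (so a half turn about z gives the same grasp; the last joint's range is limited). The gripper opens to 94 mm and grips with 3 to 60 N. Pads are 16 mm wide; open, the fingers measure 119 mm over their backs; the gripper's body (75 mm by 177 mm) begins 78 mm behind the grasp point.
Start: joints at [-1.407, 0.087, 1.371, -0, 1.684, -0.103], TCP at [0.145, -0.531, 0.18] pointing down, gripper open.
Joint ranges: [-3.1, 3.1], [-0.76, 2.03], [0.27, 2.55], [-1.08, 4.22], [0.17, 2.65], [-2.57, 2.57]. Speed limits (rad/s): [2.79, 2.79, 3.14, 3.14, 3.14, 3.14].

INTERFACE

Orientations are given as [roll, pitch, yaw] about the fixed x, y, z axes, in that order (R = Rz(yaw) Ry(pitch) Rx(roll)).
In Python, from bench import robot, snapshot, models gives the robot as it stands.
- The arm moves only by the tool arm_command, never from a script. Its argument "commands" is text: rows parted by semicolons, each of 7 numbers parted by spaces: the shift along the tool's x, y, z in mm, then the turn, a rotation vector about the tool's x, y, z in degrees, then the opening, from 0 (shut) to 1 (fully open). In form: tx ty tz rx ry rz hand; .... A call has 1 to 12 rows; each row shifts and turns the pose as measured when the row begins, along the tool's axes as they then stand; what a row does not reach is not made up. A row lasts 1/8 s, in which the tool goes at most 62.5 mm and 10.7 degrees, less where a joint would pass 70% of its speed; a pose out of reach is approached as far as the arm can. A call is refused whole if a number of a shift passes 62.5 or a number of a turn 10.7, either way. A call with a gripper value outside its range is refused whole. The fingers move at their own pace and stop on an object; the grip force is fixed at half the most. Time passes only in rows, so rows that do not move let the fingers close. It gives the time, the measured TCP pose, the force and the opening at its end, in the units of the state.
- robot.get_obs(): the state, without advancing time (a new reading comes with each control period).
- snapshot(name): name is "scene" or "top" or "wrist"; returns a dict with "img" (384x512x3 uint8, blue, green, red), "camera_matrix" (3x3 intrinsics, pixels), "origin" and "rotation" of the camera in the world. Camera axes: x right, y down, z forward; pixel columns grow to the right and rows downward; lengths in m; the calibration is good to about 2 mm. A picture is of the moment at which its call begins. There is no depth.
- robot.close_job(): hands the job in, once; it reports no verdict.
Trained networks look in a picture, given as the dict that the camera call returned (one of the last four; its "shot" number tells which), for a name from the list of things; names that differ only in an ending like _2 or _b are one class to them, and where a whole thing is asked for, a point or a joint stands for the part that bears it (a point fixed in the world has none). Each returns a list of dicts, best first, with "conf" (0 to 1); they miss things now and then, are a little off and sometimes report something else, mostly with a low value. They report only what shows in the picture. A call takes as long as a camera call. They do not tell look-alikes from the thing itself.
- models.spot_in(query, picture): "bbox" ([left, top, width, height] as shares, 0 to 1, of the picture: columns of its width, rows of its height, round what is visible of it).
- models.tip_of(query, picture): "centre" ([column, row] as shares, 0 to 1, of the picture: columns of its width, rows of its height: a listed point, or the origin of a listed thing).
The state is a dict: "time": time; "joint_positions": joint angles; "qvel": joint speeds; "joint_torque": joint torques, N m; "tool_pos": TCP position; "ee_rot": TCP orientation; "wrist_force": force on the tool from outside, world axes, zero at the start; "wrist_torque": the same for the moment, N m; "width": finger opening in m.
Only numpy, scipy, OpenCV 4.12 (cv2) and the standard library are available. Lean on these libraries where they do the work, as an engineer would, in place of code of your own. Each camera call takes 0.05 s, during which the arm holds its last target. There are 200 camera calls.

## Working session

There is one attempt and no reset: what is moved stays moved. The work goes in short steps, Python scripts to look and compute and a tool call to move; the robot and the scene stay as the last step left them, time stands still between calls to the robot, and variables do not carry over. Pictures are saved under pics/ and viewed, about 8 in all and at most 12, crops included, and the job is handed in when it is done.

Besides the shell and the picture viewer there is one more tool, called after "Call:" as a command line: name --argument value ..., lists and objects as JSON in quotes. arm_command: Moves the arm, as the interface text tells. Its arguments: {"type":"object","properties":{"commands":{"type":"string"}},"required":["commands"]}

```bash
mkdir -p pics; cat > h.py <<'E'
import numpy as np,cv2
from bench import robot,snapshot,models
def ray(p,uv):
    K=np.array(p["camera_matrix"]);R=np.array(p["rotation"]);d=R@np.linalg.solve(K,[uv[0],uv[1],1.]);return np.array(p["origin"]),d
def atz(p,uv,z):
    o,d=ray(p,uv);return o+d*(z-o[2])/d[2]
def tri(obs):
    A=0;b=0
    for p,uv in obs:
        o,d=ray(p,uv);d=d/np.linalg.norm(d);M=np.eye(3)-np.outer(d,d);A=A+M;b=b+M@o
    return np.linalg.solve(A,b)
def proj(p,X):
    c=np.array(p["rotation"]).T@(np.array(X)-p["origin"]);q=np.array(p["camera_matrix"])@c;return q[:2]/q[2]
E
python3 - <<'E'
from h import *
np.set_printoptions(precision=4,suppress=True)
P={n:snapshot(n) for n in("scene","top")}
cv2.imwrite("pics/a.png",np.vstack([P["scene"]["img"],P["top"]["img"]])[:, :] if 0 else cv2.resize(np.hstack([P["scene"]["img"],P["top"]["img"]]),(800,300)))
cv2.imwrite("pics/top.png",cv2.resize(P["top"]["img"],(800,600)))
for n,p in P.items():
    for q in("holder","knob_grip","last"):
        for r in models.tip_of(q,p): 
            uv=np.array(r["centre"])*[512,384];print(n,q,round(r["conf"],2),uv,atz(p,uv,{"holder":0,"knob_grip":.072,"last":.053}[q]))
print(robot.get_obs())
E
```

```text
Traceback (most recent call last):
  File "h.py", line 6, in atz
    o,d=ray(p,uv);return o+d*(z-o[2])/d[2]
                                      ~^^^
IndexError: invalid index to scalar variable.
```

View pics/top.png

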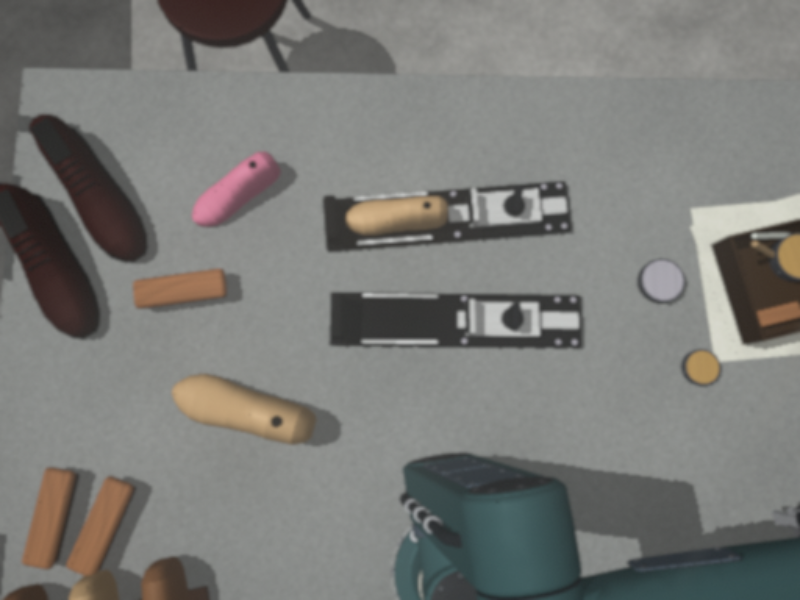

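View pics/a.png

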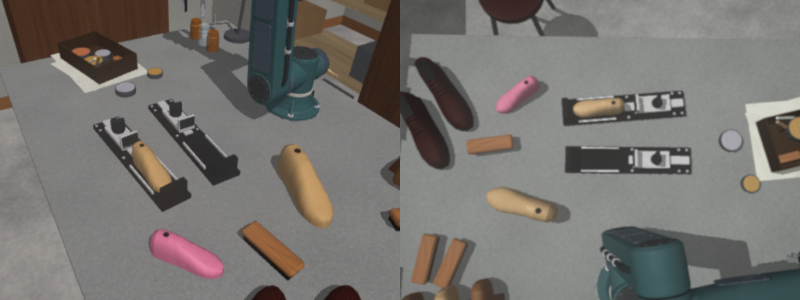

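The top view shows the holder with the last in the upper row (800×600 frame: toe stop about (332,222), knob (514,205), last from 345 to 447). The lower holder is empty. A pink last and a bigger last lie loose on the bench and are decoys.

```bash
python3 - <<'E'
from h import *
p=snapshot("top");print({k:(np.shape(v),v if k!="img" else 0) for k,v in p.items()})
for q in("holder","knob_grip","last"):
    print(q,models.tip_of(q,p))
s=snapshot("scene");print({k:v for k,v in s.items() if k!="img"})
for q in("holder","knob_grip","last"):
    print(q,models.tip_of(q,s))
print(robot.get_obs())
E
```

```text
{'img': ((384, 512, 3), 0), 'camera_matrix': ((3, 3), array([[446.34730457,   0.        , 254.87075208],
       [  0.        , 446.34730457, 192.29991204],
       [  0.        ,   0.        ,   1.        ]])), 'origin': ((3,), array([0.29384016, 0.11955292, 1.30778246])), 'rotation': ((3,), array([-2.99242677, -0.01501867, -1.56095744])), 'shot': ((), 3)}
holder [{'centre': [0.5408, 0.3552], 'conf': 0.83}]
knob_grip [{'centre': [0.6434, 0.3464], 'conf': 0.74}]
last [{'centre': [0.4996, 0.3529], 'conf': 0.97}, {'centre': [0.2965, 0.6724], 'conf': 0.82}, {'centre': [0.2863, 0.3052], 'conf': 0.78}]
{'camera_matrix': array([[494.72993043,   0.        , 249.64373771],
       [  0.        , 494.72993043, 189.896328  ],
       [  0.        ,   0.        ,   1.        ]]), 'origin': array([0.96816136, 0.90735701, 0.83287396]), 'rotation': array([-2.2680532 , -0.01572469,  2.62325344]), 'shot': 4}
holder [{'centre': [0.3492, 0.5453], 'conf': 0.91}]
knob_grip [{'centre': [0.2963, 0.4013], 'conf': 0.67}]
last [{'centre': [0.4578, 0.8385], 'conf': 0.93}, {'centre': [0.3744, 0.5544], 'conf': 0.92}]
{'time': 0.55, 'joint_positions': array([-1.40712024e+00,  8.71964178e-02,  1.37066813e+00,  4.26743199e-06,
        1.68362834e+00, -1.03088006e-01]), 'qvel': array([-0.00175604, -0.00251601, -0.0010057 ,  0.0001797 ,  0.00135102,
       -0.0003455 ]), 'joint_torque': array([-1.44089325e-03, -3.39706564e+01, -3.02346933e+01,  7.17205997e-02,
        2.39774800e-02, -9.29531694e-06]), 'tool_pos': array([ 0.14499358, -0.5305684 ,  0.17972403]), 'ee_rot': array([3.14149298e+00, 6.04872676e-06, 2.66764576e-01]), 'wrist_force': array([0.07523291, 0.47781605, 0.13219754]), 'wrist_torque': array([-0.05814458,  0.06386369, -0.0030675 ]), 'width': 0.09382911744198144}
```

```bash
sed -i 's/R=np.array(p\["rotation"\]);d/R=rot(p);d/; s/np.array(p\["rotation"\]).T/rot(p).T/; 2a from scipy.spatial.transform import Rotation as Ro\ndef rot(p): return Ro.from_euler("xyz",p["rotation"]).as_matrix()' h.py
python3 - <<'E'
from h import *
np.set_printoptions(precision=4,suppress=True)
t=snapshot("top");s=snapshot("scene");S=np.array([512,384])
print(t["rotation"])
tc={"holder":(.5408,.3552),"knob":(.6434,.3464),"last":(.4996,.3529)}
sc={"holder":(.3492,.5453),"knob":(.2963,.4013),"last":(.3744,.5544)}
for k in tc: 
    X=tri([(t,np.array(tc[k])*S),(s,np.array(sc[k])*S)]);print(k,X,proj(t,X)-np.array(tc[k])*S)
# base corners at z=.018 in top view
for uv in [(325,197),(329,250),(567,182),(573,232)]: print(atz(t,np.array(uv)*.64,.018))
for uv in [(332,293),(332,346),(582,294),(582,348)]: print(atz(t,np.array(uv)*.64,.018))
x,y=330*.64*0+190,105
im=t["img"][105:170,195:380];cv2.imwrite("pics/c.png",cv2.resize(im,None,fx=4.2,fy=4.2,interpolation=cv2.INTER_CUBIC))
E
```

```text
[-2.9924 -0.015  -1.561 ]
holder [0.6598 0.0377 0.0067] [-0.1055  0.1615]
knob [ 0.658  -0.1114  0.0776] [ 1.1361 -1.874 ]
last [0.6516 0.1016 0.0428] [-0.0814  0.1218]
[0.686  0.2439 0.018 ]
[0.5826 0.2338 0.018 ]
[ 0.7226 -0.2208  0.018 ]
[ 0.6238 -0.2297  0.018 ]
[0.5005 0.2261 0.018 ]
[0.4012 0.2238 0.018 ]
[ 0.5044 -0.2434  0.018 ]
[ 0.4027 -0.2404  0.018 ]
```

View pics/c.png

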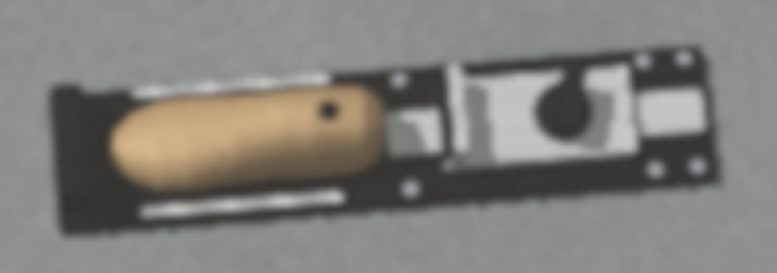

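Close up, the knob sits at crop pixel (565,108) with its bar across the rail. The heel plate is at about x=455 and the last's heel at 383, so the gap is roughly 45 mm.

The holder yaw is about 0.084, with its origin near (0.652, 0.02). I'll approach with the tool yaw flipped to about π+0.08, because joint 6 then has room for the clockwise turn.

```bash
cat >> h.py <<'E'
def plan(target,yaw,n,hand=1):
    o=robot.get_obs();p=np.array(o["tool_pos"]);y=o["ee_rot"][2];dy=(yaw-y)/n;d=(np.array(target)-p)/n
    for i in range(n):
        c,s=np.cos(y),np.sin(y);print("%.0f %.0f %.0f 0 0 %.1f %g;"%(1e3*(c*d[0]+s*d[1]),1e3*(s*d[0]-c*d[1]),-1e3*d[2],-np.degrees(dy),hand),end=" ");y+=dy
    print()
def st():
    o=robot.get_obs();print({k:np.round(o[k],4) for k in("time","tool_pos","ee_rot","joint_positions","wrist_force","wrist_torque","width")})
E
python3 -c "
from h import *
plan([.655,-.11,.2],3.2256,17)"
```

```text
35 -16 -1 0 0 -10.0 1; 38 -10 -1 0 0 -10.0 1; 39 -3 -1 0 0 -10.0 1; 39 4 -1 0 0 -10.0 1; 37 10 -1 0 0 -10.0 1; 35 17 -1 0 0 -10.0 1; 32 23 -1 0 0 -10.0 1; 27 28 -1 0 0 -10.0 1; 22 32 -1 0 0 -10.0 1; 16 35 -1 0 0 -10.0 1; 10 38 -1 0 0 -10.0 1; 3 39 -1 0 0 -10.0 1; -4 39 -1 0 0 -10.0 1; -10 37 -1 0 0 -10.0 1; -17 35 -1 0 0 -10.0 1; -23 32 -1 0 0 -10.0 1; -28 27 -1 0 0 -10.0 1;
```

Call:
arm_command --commands "35 -16 -2 0 0 -10 1; 38 -10 -2 0 0 -10 1; 39 -3 -2 0 0 -10 1; 39 4 -2 0 0 -10 1; 37 10 -2 0 0 -10 1; 35 17 -2 0 0 -10 1; 32 23 -2 0 0 -10 1; 27 28 -2 0 0 -10 1; 22 32 -2 0 0 -10 1; 16 35 -1 0 0 -10 1; 10 38 -1 0 0 -10 1; 3 39 -1 0 0 -10 1"

```text
time: 2.15
tool_pos: [0.5047, -0.2139, 0.2022]
ee_rot: [-3.141, 0.004, 2.425]
wrist_force: [-0.6, -0.5, -0.6]
width: 0.0939
```

```bash
python3 -c "
from h import *
st();plan([.655,-.11,.2],3.2256,7)"
```

```text
{'time': np.float64(2.15), 'tool_pos': array([ 0.5047, -0.2139,  0.2022]), 'ee_rot': array([-3.1412,  0.0042,  2.4249]), 'joint_positions': array([-5.0350e-01,  7.6700e-02,  1.3377e+00, -1.2000e-03,  1.7231e+00,
       -1.3578e+00]), 'wrist_force': array([-0.5929, -0.4725, -0.6325]), 'wrist_torque': array([ 0.0088, -0.1953, -0.0448]), 'width': np.float64(0.0939)}
-6 25 0 0 0 -6.6 1; -9 24 0 0 0 -6.6 1; -12 23 0 0 0 -6.6 1; -15 22 0 0 0 -6.6 1; -17 20 0 0 0 -6.6 1; -19 18 0 0 0 -6.6 1; -21 15 0 0 0 -6.6 1;
```

Call:
arm_command --commands "-6 25 0 0 0 -6.6 1; -9 24 0 0 0 -6.6 1; -12 23 0 0 0 -6.6 1; -15 22 0 0 0 -6.6 1; -17 20 0 0 0 -6.6 1; -19 18 0 0 0 -6.6 1; -21 15 0 0 0 -6.6 1; 0 0 0 0 0 0 1"

```text
time: 3.15
tool_pos: [0.6591, -0.1014, 0.2016]
ee_rot: [-3.138, 0.002, -3.02]
wrist_force: [0.1, -0.7, 0.4]
width: 0.094
```

```bash
python3 - <<'E'
from h import *
np.set_printoptions(precision=4,suppress=True)
st()
w=snapshot("wrist");print(w["origin"],w["rotation"],proj(w,[.658,-.111,.072]),proj(w,[.652,.02,0]))
for q in("holder","knob_grip","last"):
    for r in models.tip_of(q,w): 
        uv=np.array(r["centre"])*[512,384];print(q,r["conf"],uv,atz(w,uv,{"holder":0,"knob_grip":.072,"last":.053}[q]))
cv2.imwrite("pics/w1.png",cv2.resize(w["img"],(768,576)))
E
```

```text
{'time': np.float64(3.15), 'tool_pos': array([ 0.6591, -0.1014,  0.2016]), 'ee_rot': array([-3.1382,  0.0023, -3.0202]), 'joint_positions': array([-0.2362,  0.3487,  1.0165, -0.0024,  1.773 , -1.9289]), 'wrist_force': array([ 0.1124, -0.6501,  0.4302]), 'wrist_torque': array([ 0.0254, -0.1293, -0.027 ]), 'width': np.float64(0.094)}
[ 0.5887 -0.1083  0.4053] [2.8981 0.0036 1.6916] [249.7526 177.2756] [356.2118 173.4628]
holder 0.56 [355.9936 174.912 ] [0.6538 0.0201 0.    ]
knob_grip 0.75 [248.7808 184.512 ] [ 0.6657 -0.1111  0.072 ]
last 0.73 [447.8976 187.5072] [0.647  0.1059 0.053 ]
```

View pics/w1.png

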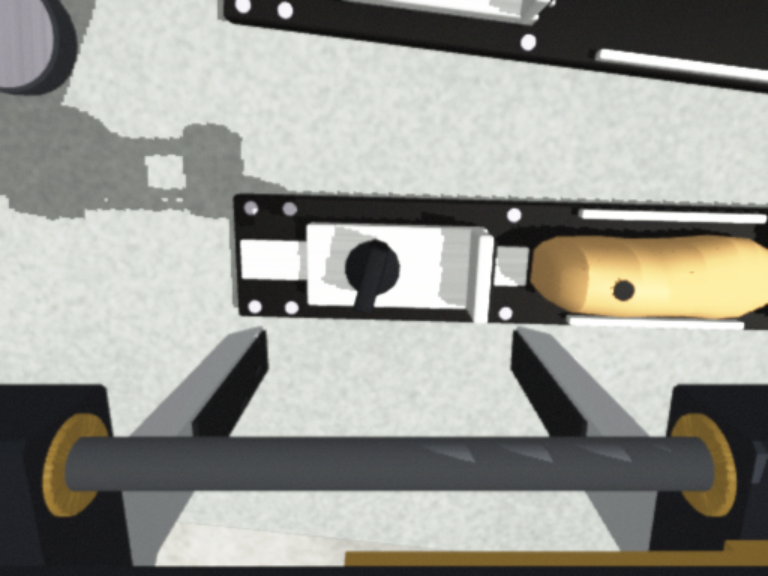

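The wrist view (768×576) shows the loose bar from about (378,250) to (364,308), the disc at (372,267), the base's rear corners at (235,195) and (237,313), and the plate at x≈483.

```bash
python3 - <<'E'
from h import *
np.set_printoptions(precision=4,suppress=True)
w=snapshot("wrist");t=snapshot("top");s=snapshot("scene")
for n,uv,z in[("rearL",(235,195),.018),("rearR",(237,313),.018),("edgeA far",(765,205),.018),("edge B",(480,322),.018),("strip1",(580,215),.028),("strip1b",(765,219),.028),("disc",(372,267),.045),("barA",(378,248),.087),("barB",(365,308),.087),("carr c",(308,224),.041),("carr c2",(308,305),.041)]:
    print(n,atz(w,np.array(uv)/1.5,z))
kt=models.tip_of("knob_grip",t);ks=models.tip_of("knob_grip",s)
S=np.array([512,384]);print(kt,ks)
uw=np.array([248.78,184.5])
for a in(t,),(s,),(t,s):
    m={id(t):kt,id(s):ks};print(tri([(w,uw)]+[(p,np.array(m[id(p)][0]["centre"])*S) for p in a]))
y0=int(184-55);im=w["img"][y0:y0+110,140:350];cv2.imwrite("pics/w2.png",cv2.resize(im,None,fx=3.8,fy=3.8,interpolation=cv2.INTER_CUBIC))
E
```

```text
rearL [ 0.6254 -0.2272  0.018 ]
rearR [ 0.721  -0.2215  0.018 ]
edgeA far [0.5846 0.182  0.018 ]
edge B [ 0.7049 -0.0219  0.018 ]
strip1 [0.6085 0.0374 0.028 ]
strip1b [0.5949 0.1776 0.028 ]
disc [ 0.6637 -0.115   0.045 ]
barA [ 0.6418 -0.1119  0.087 ]
barB [ 0.6834 -0.116   0.087 ]
carr c [ 0.6379 -0.1656  0.041 ]
carr c2 [ 0.7001 -0.1608  0.041 ]
[] [{'centre': [0.2955, 0.4003], 'conf': 0.87}]Traceback (most recent call last):
  File "<stdin>", line 10, in <module>
IndexError: list index out of range
```

```bash
python3 - <<'E'
from h import *
np.set_printoptions(precision=4,suppress=True)
w=snapshot("wrist");s=snapshot("scene");S=np.array([512,384])
print(tri([(w,np.array([248.78,184.5])),(s,np.array([.2955,.4003])*S)]))
print([models.tip_of("knob_grip",w) for i in range(1)])
o=robot.get_obs()
for R in(1,):
    y=o["ee_rot"][2];d=np.array([.663,-.114,.056])-o["tool_pos"];c,sn=np.cos(y),np.sin(y);print(1e3*(c*d[0]+sn*d[1]),1e3*(sn*d[0]-c*d[1]),-1e3*d[2])
E
```

```text
[ 0.6636 -0.113   0.0817]
[[{'centre': [0.4877, 0.4789], 'conf': 0.75}]]
-3.374211247342284 -11.754879936191116 146.7391542874932
```

Call:
arm_command --commands "-2 -6 25 0 0 6.5 0.8; -2 -6 25 0 0 6.5 0.6; 0 0 15 0 0 0 0.6; 0 0 0 0 0 0 0.6"

```text
time: 4.25
tool_pos: [0.6638, -0.1149, 0.1373]
ee_rot: [-3.138, 0.007, 3.03]
wrist_force: [-0.3, 0.2, 0.7]
width: 0.0582
```

```bash
python3 - <<'E'
from h import *
st()
plan([.663,-.114,.056],3.04,5,.6)
w=snapshot("wrist");cv2.imwrite("pics/w2.png",cv2.resize(w["img"],(768,576)))
print(w["origin"],proj(w,[.663,-.114,.087])*1.5,proj(w,[.6632+.023*np.cos(.1),-.114-.0023,.087])*1.5,proj(w,[.663-.023,-.114+.0023,.087])*1.5)
E
```

```text
{'time': np.float64(4.25), 'tool_pos': array([ 0.6638, -0.1149,  0.1373]), 'ee_rot': array([-3.1384,  0.0067,  3.0301]), 'joint_positions': array([-0.2543,  0.3694,  1.1158, -0.0022,  1.6494, -1.7138]), 'wrist_force': array([-0.2862,  0.2152,  0.6546]), 'wrist_torque': array([ 0.0713, -0.1452,  0.017 ]), 'width': np.float64(0.0582)}
0 0 16 0 0 -0.1 0.6; 0 0 16 0 0 -0.1 0.6; 0 0 16 0 0 -0.1 0.6; 0 0 16 0 0 -0.1 0.6; 0 0 16 0 0 -0.1 0.6; 
[ 0.59258874 -0.10560243  0.34064947] [389.69887294 298.25673132] [390.22512607 339.30365733] [389.16758358 255.55495936]
```

View pics/w2.png

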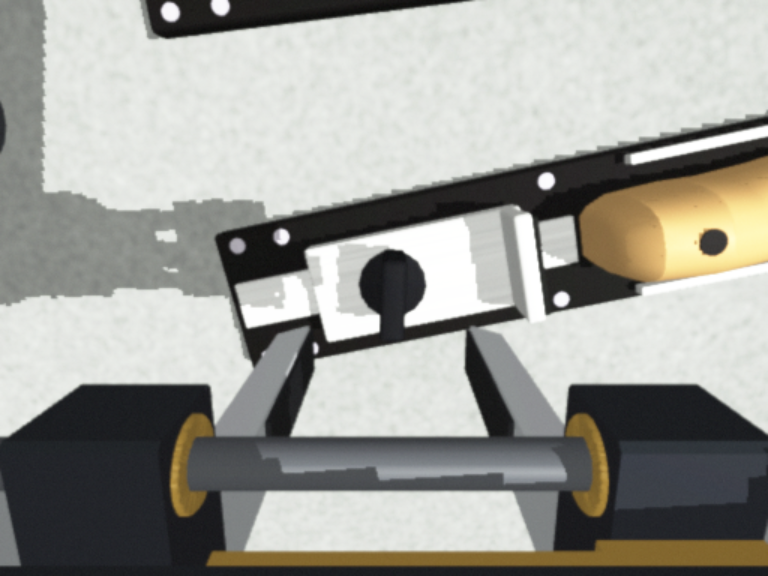

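The bar is now vertical in the picture at x≈394 and spans y 252–338, against a prediction of 390 and 255–339. It is centred between the fingers and aligned with the tool, so I'll descend and grip.

Call:
arm_command --commands "0 0 27 0 0 0 0.6; 0 0 27 0 0 0 0.6; 0 0 20 0 0 0 0.6; 0 0 6 0 0 0 0.6; 0 0 0 0 0 0 0; 0 0 0 0 0 0 0; 0 0 0 0 0 0 0; 0 0 0 0 0 0 0"

```text
time: 5.3
tool_pos: [0.672, -0.1159, 0.0694]
ee_rot: [-3.135, 0.029, 3.036]
wrist_force: [0.2, 0.3, 0.6]
width: 0.0199
```

```bash
python3 - <<'E'
from h import *
st()
p=robot.get_obs()["tool_pos"]
plan([.6584+.0005,-.0595,p[2]],robot.get_obs()["ee_rot"][2],9,0)
E
```

```text
{'time': np.float64(5.3), 'tool_pos': array([ 0.672 , -0.1159,  0.0694]), 'ee_rot': array([-3.1352,  0.0287,  3.0362]), 'joint_positions': array([-0.2528,  0.3964,  1.2153, -0.0021,  1.5005, -1.7179]), 'wrist_force': array([0.2353, 0.2766, 0.5703]), 'wrist_torque': array([ 0.0507, -0.1689, -0.0006]), 'width': np.float64(0.0199)}
2 6 -0 0 0 -0.0 0; 2 6 -0 0 0 -0.0 0; 2 6 -0 0 0 -0.0 0; 2 6 -0 0 0 -0.0 0; 2 6 -0 0 0 -0.0 0; 2 6 -0 0 0 -0.0 0; 2 6 -0 0 0 -0.0 0; 2 6 -0 0 0 -0.0 0; 2 6 -0 0 0 -0.0 0;
```

The arm drifted 8 mm in x, tilted 1.6° and stopped short in z. I'll reopen and correct before gripping.

Call:
arm_command --commands "0 0 0 0 0 0 0.6; 0 0 0 0 0 0 0.6; 4 1 0 -0.3 1 0 0.6; 4 0 0 0 0.6 0 0.6; 0 0 0 0 0 0 0.6"

```text
time: 5.92
tool_pos: [0.6638, -0.1141, 0.0696]
ee_rot: [-3.141, -0.001, 3.036]
wrist_force: [0.1, -0.2, 0.7]
width: 0.0566
```

```bash
python3 -c "
from h import *
st()
plan([.663,-.114,.056],3.04,2,.6)"
```

```text
{'time': np.float64(5.925), 'tool_pos': array([ 0.6638, -0.1141,  0.0696]), 'ee_rot': array([-3.1408e+00, -8.0000e-04,  3.0361e+00]), 'joint_positions': array([-2.5380e-01,  4.0230e-01,  1.2067e+00, -9.0000e-04,  1.5332e+00,
       -1.7190e+00]), 'wrist_force': array([ 0.1356, -0.1605,  0.7148]), 'wrist_torque': array([ 0.0072, -0.102 ,  0.0216]), 'width': np.float64(0.0566)}
0 -0 7 0 0 -0.1 0.6; 0 -0 7 0 0 -0.1 0.6;
```

Call:
arm_command --commands "0 0 6 0 0 0 0.6; 0 0 5 0 0.2 0 0.6; 1 0 4 0 0.2 0 0.6; 0 0 0 0 0 0 0; 0 0 0 0 0 0 0; 0 0 0 0 0 0 0; 0 0 0 0 0 0 0; 0 0 0 0 0 0 0; 0 0 0 0 0 0 0"

```text
time: 7.05
tool_pos: [0.6626, -0.1137, 0.0531]
ee_rot: [-3.141, -0.009, 3.036]
wrist_force: [-0.5, 0.2, -0.4]
width: 0.0134
```

```bash
python3 - <<'E'
from h import *
st()
p=robot.get_obs()["tool_pos"]
plan([.6589,-.0595,p[2]],robot.get_obs()["ee_rot"][2],9,0)
E
```

```text
{'time': np.float64(7.05), 'tool_pos': array([ 0.6626, -0.1137,  0.0531]), 'ee_rot': array([-3.1412, -0.0086,  3.036 ]), 'joint_positions': array([-2.5330e-01,  4.1530e-01,  1.2224e+00, -1.6000e-03,  1.5123e+00,
       -1.7184e+00]), 'wrist_force': array([-0.4945,  0.1771, -0.3686]), 'wrist_torque': array([ 0.0367, -0.127 , -0.0523]), 'width': np.float64(0.0134)}
1 6 -0 0 0 -0.0 0; 1 6 -0 0 0 -0.0 0; 1 6 -0 0 0 -0.0 0; 1 6 -0 0 0 -0.0 0; 1 6 -0 0 0 -0.0 0; 1 6 -0 0 0 -0.0 0; 1 6 -0 0 0 -0.0 0; 1 6 -0 0 0 -0.0 0; 1 6 -0 0 0 -0.0 0;
```

The grip holds (13.4 mm on the 14 mm bar). Now I'll slide.

Call:
arm_command --commands "1 6 0 0 0 0 0; 1 6 0 0 0 0 0; 1 6 0 0 0 0 0; 1 6 0 0 0 0 0; 1 6 0 0 0 0 0; 1 6 0 0 0 0 0; 0 0 0 0 0 0 0"

```text
time: 7.92
tool_pos: [0.6591, -0.0765, 0.0531]
ee_rot: [-3.137, -0.011, 3.035]
wrist_force: [-1.2, -0.8, 0.1]
width: 0.0135
```

```bash
python3 - <<'E'
from h import *
st()
p=robot.get_obs()["tool_pos"]
plan([.6589,-.0595,p[2]],robot.get_obs()["ee_rot"][2],5,0)
E
```

```text
{'time': np.float64(7.925), 'tool_pos': array([ 0.6591, -0.0765,  0.0531]), 'ee_rot': array([-3.1375, -0.0106,  3.0354]), 'joint_positions': array([-0.1981,  0.3979,  1.2461, -0.0051,  1.5077, -1.6624]), 'wrist_force': array([-1.2281, -0.8051,  0.1206]), 'wrist_torque': array([-0.0908,  0.0252, -0.0504]), 'width': np.float64(0.0135)}
0 3 -0 0 0 -0.0 0; 0 3 -0 0 0 -0.0 0; 0 3 -0 0 0 -0.0 0; 0 3 -0 0 0 -0.0 0; 0 3 -0 0 0 -0.0 0;
```

Call:
arm_command --commands "0 3 0 0 0 0 0; 0 3 0 0 0 0 0; 1 3 0 0 0 0 0; 0 3 0 0 0 0 0; 0 0 0 0 0 0 0"

```text
time: 8.55
tool_pos: [0.658, -0.0658, 0.0531]
ee_rot: [-3.134, -0.013, 3.034]
wrist_force: [-2.6, -2.9, 0.2]
width: 0.014
```

```bash
python3 -c "
from h import *
st()"
```

```text
{'time': np.float64(8.55), 'tool_pos': array([ 0.658 , -0.0658,  0.0531]), 'ee_rot': array([-3.1343, -0.0132,  3.034 ]), 'joint_positions': array([-0.1806,  0.3953,  1.2496, -0.0083,  1.5093, -1.6433]), 'wrist_force': array([-2.5825, -2.912 ,  0.2083]), 'wrist_torque': array([-0.3553,  0.2373, -0.045 ]), 'width': np.float64(0.014)}
```

Call:
arm_command --commands "1 3 0 0 0 0 0; 0 3 0 0 0 0 0; 0 3 0 0 0 0 0"

```text
time: 8.93
tool_pos: [0.6575, -0.0596, 0.0531]
ee_rot: [-3.128, -0.014, 3.033]
wrist_force: [-2.6, -11.2, -0.1]
width: 0.0135
```

```bash
python3 - <<'E'
from h import *
st()
t=snapshot("top");s=snapshot("scene")
im=cv2.resize(t["img"][105:170,195:380],None,fx=4,fy=4,interpolation=cv2.INTER_CUBIC)
j=cv2.resize(s["img"][110:280,90:275],None,fx=4,fy=4,interpolation=cv2.INTER_CUBIC)[:340*1]
j=cv2.resize(s["img"][120:275,90:275],(740,330),interpolation=cv2.INTER_CUBIC)
cv2.imwrite("pics/d.png",np.vstack([im,j]))
for q in("holder","last"):
  for p,n in((t,"t"),(s,"s")):
    print(q,n,[(r["conf"],atz(p,np.array(r["centre"])*[512,384],{"holder":0,"last":.053}[q]).round(4)) for r in models.tip_of(q,p)])
E
```

```text
{'time': np.float64(8.925), 'tool_pos': array([ 0.6575, -0.0596,  0.0531]), 'ee_rot': array([-3.1281, -0.0135,  3.0325]), 'joint_positions': array([-0.1681,  0.3934,  1.2522, -0.0143,  1.5086, -1.629 ]), 'wrist_force': array([ -2.588 , -11.1959,  -0.0852]), 'wrist_torque': array([-2.1515,  0.401 ,  0.032 ]), 'width': np.float64(0.0135)}
holder t [(0.87, array([0.6561, 0.0336, 0.    ]))]
holder s [(0.63, array([0.6575, 0.0313, 0.    ]))]
last t [(0.81, array([0.6886, 0.4053, 0.053 ])), (0.75, array([0.2945, 0.3806, 0.053 ])), (0.68, array([0.6512, 0.1216, 0.053 ]))]
last s [(0.85, array([0.6419, 0.1162, 0.053 ])), (0.73, array([0.2919, 0.3857, 0.053 ])), (0.59, array([0.7055, 0.4287, 0.053 ]))]
```

View pics/d.png

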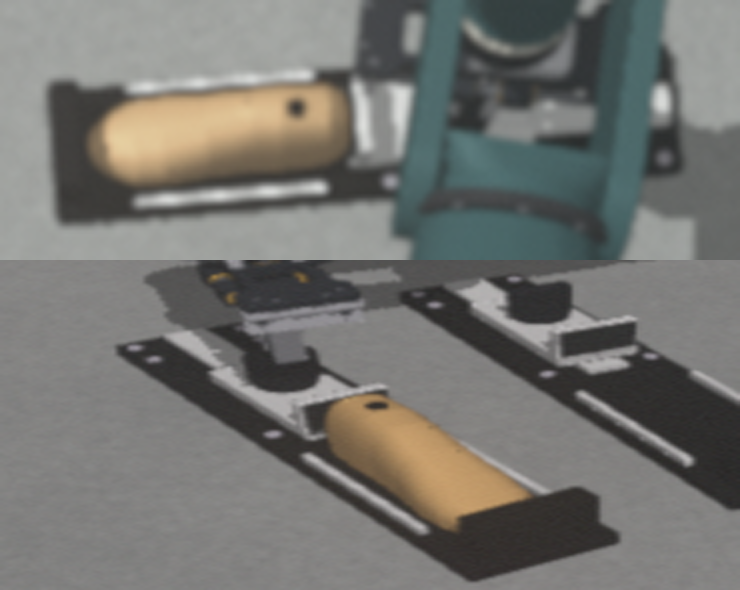

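The heel stop is snug. Force rose to 11 N at y=-0.0596 (predicted -0.060), and the pictures show the plate touching the last's heel and the toe at the stop. Next I'll turn clockwise.

Call:
arm_command --commands "0 0 0 0 0 0 0; 0 0 0 0 0 0 0; 0 0 0 0 0 8 0; 0 0 0 0 0 8 0; 0 0 0 0 0 8 0; 0 0 0 0 0 8 0"

```text
time: 9.98
tool_pos: [0.6584, -0.0577, 0.0531]
ee_rot: [-3.127, -0.005, 2.457]
wrist_force: [-1.1, -4.0, 0.6]
width: 0.0136
```

```bash
python3 -c "
from h import *
st();plan([.658,-.0596,.0535],3.033,1,0)"
```

```text
{'time': np.float64(9.975), 'tool_pos': array([ 0.6584, -0.0577,  0.0531]), 'ee_rot': array([-3.1268, -0.0045,  2.4573]), 'joint_positions': array([-0.167 ,  0.3936,  1.252 , -0.0106,  1.5072, -1.0528]), 'wrist_force': array([-1.069 , -4.0144,  0.6452]), 'wrist_torque': array([-0.5768,  0.0467,  0.0726]), 'width': np.float64(0.0136)}
-1 -2 -0 0 0 -33.0 0;
```

Call:
arm_command --commands "0 0 0 0 0 8 0; 0 0 0 0 0 8 0; 0 0 0 0 0 8 0; 0 0 0 0 0 8 0; 0 0 0 0 0 7 0; 0 0 0 0 0 5 0; 0 0 0 0 0 0 0"

```text
time: 10.85
tool_pos: [0.6615, -0.0561, 0.0531]
ee_rot: [-3.134, 0.008, 1.667]
wrist_force: [-2.2, -5.0, 0.4]
width: 0.0136
```

```bash
python3 -c "
from h import *
st()"
```

```text
{'time': np.float64(10.85), 'tool_pos': array([ 0.6615, -0.0561,  0.0531]), 'ee_rot': array([-3.1344,  0.0083,  1.6674]), 'joint_positions': array([-0.1644,  0.3946,  1.2506, -0.0099,  1.5013, -0.2603]), 'wrist_force': array([-2.1727, -5.0262,  0.4019]), 'wrist_torque': array([-0.7692,  0.2955,  0.2495]), 'width': np.float64(0.0136)}
```

Call:
arm_command --commands "0 0 0 0 0 3 0; 0 0 0 0 0 2 0"

```text
time: 11.1
tool_pos: [0.6614, -0.0557, 0.0531]
ee_rot: [-3.135, 0.009, 1.583]
wrist_force: [-1.5, -1.6, -0.3]
width: 0.0139
```

```bash
python3 -c "
from h import *
st()"
```

```text
{'time': np.float64(11.1), 'tool_pos': array([ 0.6614, -0.0557,  0.0531]), 'ee_rot': array([-3.1348,  0.0088,  1.5828]), 'joint_positions': array([-0.1638,  0.3946,  1.2506, -0.0099,  1.5015, -0.175 ]), 'wrist_force': array([-1.5165, -1.6118, -0.3111]), 'wrist_torque': array([-0.6292,  0.2545,  0.4601]), 'width': np.float64(0.0139)}
```

Torque has risen to 0.46 N m, so the knob is at its end stop. I'll release and rise.

Call:
arm_command --commands "0 0 0 0 0 0 0.6; 0 0 0 0 0 0 0.6; 0 0 0 0 0 0 0.6; 0 0 -10 0 0 0 0.6; 0 0 -30 0 0 0 0.6; 0 0 -40 0 0 0 0.6; 0 0 -40 0 0 0 0.6; 0 0 -30 0 0 0 0.6; -60 0 -10 0 0 0 0.6; 0 0 0 0 0 0 0.6"

```text
time: 12.35
tool_pos: [0.6658, -0.1102, 0.2235]
ee_rot: [3.138, 0.001, 1.589]
wrist_force: [-0.3, 0.8, 0.1]
width: 0.0565
```

```bash
python3 - <<'E'
from h import *
st()
t=snapshot("top");s=snapshot("scene");w=snapshot("wrist")
im=cv2.resize(t["img"][105:170,195:380],(400,142),interpolation=cv2.INTER_CUBIC)
j=cv2.resize(s["img"][120:275,90:275],(400,335),interpolation=cv2.INTER_CUBIC)
k=cv2.resize(w["img"],(400,300))
l=np.zeros((477,800,3),np.uint8);l[:142,:400]=im;l[142:477,:400]=j;l[:300,400:]=k
cv2.imwrite("pics/e.png",l)
for p,n in((t,"t"),(s,"s"),(w,"w")):
  for q,z in(("knob_grip",.072),("last",.053)):
    print(q,n,[(r["conf"],atz(p,np.array(r["centre"])*[512,384],z).round(4)) for r in models.tip_of(q,p)])
E
```

```text
{'time': np.float64(12.35), 'tool_pos': array([ 0.6658, -0.1102,  0.2235]), 'ee_rot': array([3.1380e+00, 1.3000e-03, 1.5892e+00]), 'joint_positions': array([-2.4790e-01,  3.6910e-01,  9.4670e-01, -3.0000e-04,  1.8219e+00,
       -2.6630e-01]), 'wrist_force': array([-0.3445,  0.7724,  0.0896]), 'wrist_torque': array([-0.0472, -0.1164,  0.0184]), 'width': np.float64(0.0565)}
knob_grip t [(0.48, array([ 0.6487, -0.0602,  0.072 ]))]
last t [(0.73, array([0.6874, 0.4208, 0.053 ])), (0.66, array([0.6473, 0.1195, 0.053 ])), (0.66, array([0.2855, 0.3783, 0.053 ]))]
knob_grip s [(0.67, array([ 0.6571, -0.0671,  0.072 ]))]
last s [(0.97, array([0.6475, 0.1282, 0.053 ])), (0.93, array([0.2996, 0.3884, 0.053 ])), (0.76, array([0.706 , 0.4269, 0.053 ]))]
knob_grip w [(0.71, array([ 0.6616, -0.0609,  0.072 ]))]
last w []
```

View pics/e.png

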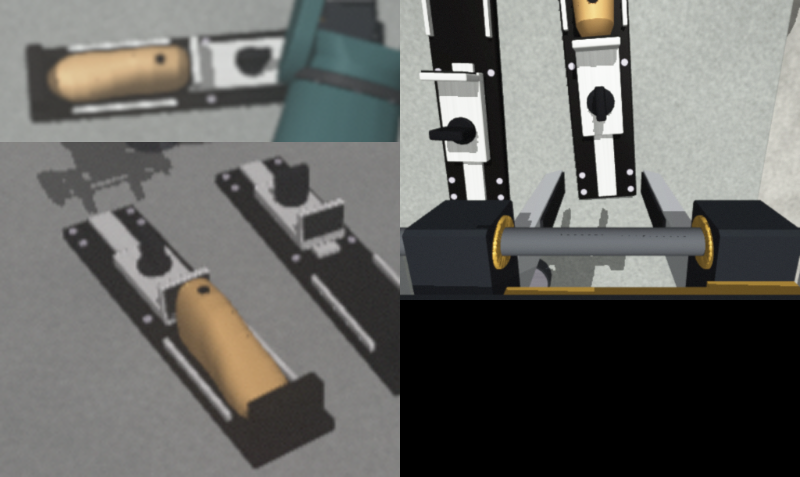

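In the wrist view the bar lies along the rail at (600,102). The plate touches the last at the heel, the last lies straight between the strips, and the gripper is clear of everything. Handing in.

```bash
python3 -c "
from h import *
print(robot.close_job())"
```

```text
the job is handed in; nothing more can be done
None
```

I slid the heel stop of the holder with the last up about 54 mm by its knob until the last was snug, and turned the knob clockwise to its end stop. I then let go, backed the arm off and handed the job in at about 12.5 s. No verdict was reported.

**Last checks:**
- **Snug:** the push force rose to 11 N with the knob at y = -0.060 m. By my estimate of the holder's place, that is about 85 mm behind its origin.
- **Knob:** the tool turned about 83°, and the reaction torque rose to 0.46 N m at the end. The final wrist picture shows the bar along the rail.
- **Last:** it lies flat and straight between the two stops.
- **Arm:** it is clear of everything, about 150 mm up, with under 1 N on the wrist.

**What disagreed:**
- **First descent:** the first time I lowered onto the knob, the arm ended 8 mm off and slightly tilted, so I reopened and corrected it.
- **During the turn:** the fingers crept 3–4 mm on the bar.
- **Position networks:** their final knob positions differ by up to about 13 mm across the rail and 7 mm along it. Their first holder origin was 13–16 mm off the one I measured from its edges, and I relied on the edges.

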